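Clamp the glued roof piece, release it and hold the reading lens over it

ROBOT

A 6-joint arm with a two-finger parallel gripper is mounted at the origin on the work surface. World frame = base frame: x ahead of the robot, y to its left, z up, the work surface at z = 0. Lengths are in m, angles in rad, forces in N, time in s.
With the tool pointing down it reaches from about 0.425 to 0.95 m from the base axis. Payload 3.5 kg.
Tool frame: the origin (TCP) lies at the very end of the fingers, on their centre line; the grasp point (between the pads) lies 19 mm behind it (arm.grip_depth is the distance from the TCP to the grasp point, in m); z points along the fingers, y is the line along which they close (so a half turn about z gives the same grasp; the last joint's range is limited). The gripper opens to 85 mm and grips with 20 to 120 N. Pads are 22 mm wide; open, the fingers measure 114 mm over their backs; the gripper's body (76 mm by 85 mm) begins 54 mm behind the grasp point. The pads swing forward as they close: fully open they stand 13 mm farther back than shut.
Start: joints at [1.03, 0.286, 1.577, -0, 1.279, -0.15], TCP at [0.257, 0.624, 0.231] pointing down, gripper open.
Joint ranges: [-2.77, 2.77], [-0.9, 2.22], [0.21, 2.48], [-1.53, 4.67], [0.24, 2.81], [-2.84, 2.84]. Speed limits (rad/s): [2.79, 2.79, 3.14, 3.14, 3.14, 3.14].

INTERFACE

Orientations are given as a unit quaternion [w, x, y, z].
In Python, from bench import sensors, eyes, ticket, arm gives the robot as it stands.
- The arm moves only by the shell command python3 -m creep 'ROWS'. ROWS is JSON, a list of rows, each a list of 3 entries, a list of its own where there are three numbers: the closure, from -1 (fully open) to 1 (shut), then the shift along the tool's x, y, z in mm, then the turn about the tool's z in rad. In form: [[hand, [tx, ty, tz], turn], ...]. A call has 1 to 20 rows; each row is the pose to reach, as a shift and turn from the pose commanded when the call began, along the tool's axes at that moment; what a row does not reach only later rows make up. A row lasts 1/10 s, in which the tool goes at most 50 mm and 8.59 degrees, less where a joint would pass 70% of its speed; a pose out of reach is approached as far as the arm can. A call with a gripper value outside its range is refused whole. The fingers move at their own pace and stop on an object; the grip force is fixed at half the most. Time passes only in rows, so rows that repeat a pose let the fingers close. It gives the time, the measured TCP pose, the force, the opening and the grip force at its end, in the units of the state.
- sensors.get_state(): the state, without advancing time (a new reading comes with each control period).
- eyes.grab_frame(name): name is "scene" or "top" or "wrist"; returns (picture, depth): 480x640x3 uint8, blue, green, red; 480x640 float32, m along the optical axis (not along the pixel's ray), 0 where there is no reading.
- eyes.camera_params(name): a dict with "camera_matrix" (3x3 intrinsics, pixels), "dist" ([k1, k2, p1, p2, k3] as OpenCV has them; the pictures are not rectified), "position" and "attitude" of the camera in the world. Camera axes: x right, y up, looking along -z (the intrinsics and any distortion apply to the point x, -y, -z); pixel columns grow to the right and rows downward; lengths in m; the calibration is good to about 2 mm. A picture is of the moment at which its call begins: read the wrist's pose just before it. camera_params takes no time and is no camera call; for the wrist camera it gives the pose at the moment of the call.
- ticket.sign_off(): hands the job in; it is judged then, once.
The state is a dict: "time": time; "joint_pos": joint angles; "qvel": joint speeds; "effort": joint torques, N m; "position": TCP position; "eef_rot": TCP orientation; "ft_force": force on the tool from outside, world axes, zero at the start; "wrist_torque": the same for the moment, N m; "finger_gap": finger opening in m; "grip_force": force on a finger pad.
Only numpy, scipy, OpenCV 4.12 (cv2) and the standard library are available. Lean on these libraries where they do the work, as an engineer would, in place of code of your own. Each camera call takes 0.05 s, during which the arm holds its last target. There are 200 camera calls.

TASK

Press the freshly glued roof piece: swing the toggle clamp's handle over until the clamp locks on the piece, leave it locked for about a second, then swing the handle fully back. Then pick up the reading lens by its handle and hold it level over the middle of the piece, its frame at the height of the surface gauge's pointer, to look at the joint. Finish while holding it there, touching nothing else with it, and leave the piece in its nest, the gauge and everything else where they are.

Things in the scene. Friction and masses are not known exactly. Their poses are not given: they have to be found in the camera images.
- jig: Fixed glue-up jig: wooden board 250 x 120 x 18 mm on the desk, origin at the centre of its underside, x along its length from the clamp to the piece, z up. The steel toggle clamp is screwed to its middle and swings in the jig's x-z plane; four dowels 12 mm tall on the +x half form the nest round the piece.
- handle_pin (a point): Pivot pin of the clamp's handle, 33 mm above the desk; the handle swings about this point, about the jig's y axis. Its axes are the jig's.
- handle_grip (a point): Centre of the handle's black rubber grip, 98 mm from the pivot pin. The grip is 66 mm long (33 mm either way along its own x, which points along the handle away from the pin), 18 mm wide (its own y = the jig's y), 16 mm thick.
- clamp_handle (a joint): Handle angle (rad), growing as it swings up and over towards the piece. 0: fully back, handle towards the jig's -x, 28 deg above level, clamp arm upright. 1.57: dead centre. 1.64: stop, locked; handle 32 deg past upright towards +x, arm level, its foot pressing the piece with about 5 N. Takes a few N at the grip, most just before dead centre; stays put at either end.
- clamp_arm: The clamp's steel arm with its rubber foot 70 mm out; it is moved by the handle through a link: upright when open, level over the piece when locked. Origin on its pivot pin, x along the arm.
- piece: Loose glued roof piece: cream round plate 76 mm across, 6 mm thick, with a turned wooden boss on it, 42 mm across at its foot; 22 mm tall in all; it lies in the dowel nest, 60 mm from the jig's centre along the jig's +x. Origin at the centre of its underside, z up.
- piece_top (a point): Centre of the boss's top: the middle of the piece, 22 mm above its underside, 40 mm above the desk.
- loupe: Reading lens (90 g) lying flat on the desk, 14 mm high: round steel frame 76 mm across and 12 mm thick round a glass, black straight handle. Origin under the grip point; x points from the handle to the lens, z is the lens's upright axis.
- loupe_grip (a point): Point on the lens's handle to grip, half-way up it (7 mm above its underside), 70 mm from the centre of the glass. The black handle is 92 mm long (20 mm from here towards the lens, 72 mm the other way), 18 mm wide, 14 mm high. Axes as loupe.
- loupe_lens (a point): Centre of the glass, half-way up the frame, 70 mm from the grip point along the lens's x. Axes as loupe.
- pointer_tip (a point): Tip of the surface gauge's thin level pointer, which marks the lens's focal height: 105 to 140 mm above the desk, about 55 mm from the middle of the piece, on the side away from the robot. The gauge's column, 9 mm thick and 175 mm tall, stands 70 mm behind the tip along the tip's own +y; z up.
- gauge: The surface gauge (0.9 kg), standing loose on the desk: round base 60 mm across, column, sliding block and pointer; origin at the centre of its underside.
- sanding_block: Bystander: cork sanding block 90 x 45 x 26 mm; origin at its underside's centre.
- glue_box: Bystander: yellow carton 120 x 36 x 36 mm; origin at its underside's centre.
- glue_bottle: Bystander: white glue bottle, 38 mm across, 105 mm tall, black cap; origin at its underside's centre.
- file: Bystander: flat file 260 mm long, 22 mm high, black and yellow handle; origin at its underside's centre.
- spare_ring: Bystander: cream ring, 84 mm outside, 6 mm thick; origin at its underside's centre.
- hub: Bystander: black round hub, 48 mm across, 16 mm high; origin at its underside's centre.
- scraper: Bystander: wooden-handled scraper 165 mm long, 18 mm high; origin at its underside's centre.
Not all that is in view belongs to the job. Leave any red look-alike of the piece alone.

How it is judged:
On the way, in this order (a step that is already met when the one before it is completed fails the run):
1. the clamp is locked past dead centre with its foot pressing on the piece, for 0.8 s (value of joint clamp_handle above 1.58 rad and contact force between clamp_arm and piece above 2 N), for 0.8 s.
2. the clamp's handle is swung fully back (value of joint clamp_handle below 0.12 rad), for 0.2 s.
At the end, for the whole second after the job is handed in: Fingers hold the lens by its handle, still and level within 6 deg, glass centre within 12 mm of the piece's middle from above and 6 mm of the pointer's height, touching no jig, piece or gauge; clamp handle back (< 0.12 rad), piece in its nest within 6 mm (z of loupe_lens in the frame of pointer_tip between -0.006 and 0.006 m and horizontal distance between loupe_lens and piece_top below 0.012 m and angle between loupe_lens's own z axis and vertical below 0.105 rad and linear speed of loupe below 0.02 m/s and contact force between loupe and the fingers above 1 N and distance between the grasp point and loupe_lens above 0.045 m and contact force between loupe and jig below 0.2 N and contact force between loupe and piece below 0.2 N and contact force between loupe and gauge below 0.2 N and value of joint clamp_handle below 0.12 rad and z of piece in the frame of jig between 0.015 and 0.021 m and x of piece in the frame of jig between 0.054 and 0.066 m and y of piece in the frame of jig between -0.006 and 0.006 m); the arm keeps its last pose, push and grip.
It fails at once if the gauge or its pointer is moved (more than 8 mm) (distance of pointer_tip from where it was at the start of the episode above 0.008 m).
It fails at once if a bystander is moved (more than 25 mm) (distance of any of sanding_block, glue_box, glue_bottle, file, spare_ring, hub, scraper from where it was at the start of the episode above 0.025 m).
It also fails if it takes over 72 s, if anything falls off the work surface, if the arm or the gripper's body presses on something with over 40 N, if the wrist force passes 120 N, or if a joint passes its speed limit or range.

## Working session

There is one attempt and no reset: what is moved stays moved. The work goes in short steps, Python scripts to look and compute and a shell command to move; the robot and the scene stay as the last step left them, time stands still between calls to the robot, and variables do not carry over. Pictures are saved under pics/ and viewed, at most 10 in all, crops included, and the job is handed in when it is done.

```bash
ls; mkdir -p pics
python3 - <<'E'
from bench import sensors, eyes, ticket, arm
import cv2,numpy as np
s=sensors.get_state();print(s['time'],s['position'],s['eef_rot'],s['finger_gap'],arm.grip_depth)
for n in("scene","top"):
    p,d=eyes.grab_frame(n);cv2.imwrite(f'pics/{n}0.png',p);np.save(f'pics/{n}0.npy',d)
    print(n,eyes.camera_params(n))
E
```

```text
pics
0.0 [0.25675792 0.6235674  0.22996032] [-3.93420373e-04  1.94154113e-01  9.80970361e-01 -1.08480494e-03] 0.08517140936333559 0.0187
scene {'camera_matrix': array([[459.12443968,   0.        , 315.86919935],
       [  0.        , 459.12443968, 232.67148489],
       [  0.        ,   0.        ,   1.        ]]), 'dist': array([0.00247475, 0.        , 0.        , 0.        , 0.        ]), 'position': array([1.20137786, 0.3436812 , 0.8002926 ]), 'attitude': array([0.47575409, 0.19822642, 0.32467148, 0.79306542])}
top {'camera_matrix': array([[466.3328327 ,   0.        , 312.00018905],
       [  0.        , 466.3328327 , 236.51249424],
       [  0.        ,   0.        ,   1.        ]]), 'dist': array([-0.05357164,  0.        ,  0.        ,  0.        ,  0.        ]), 'position': array([ 4.43190559e-01, -7.41578241e-04,  1.25562372e+00]), 'attitude': array([-0.69865429, -0.04347485,  0.0423959 ,  0.71287776])}
```

View pics/scene0.png

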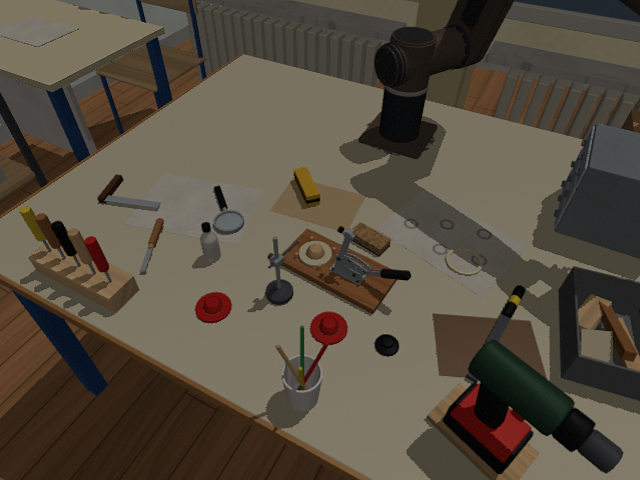

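View pics/top0.png

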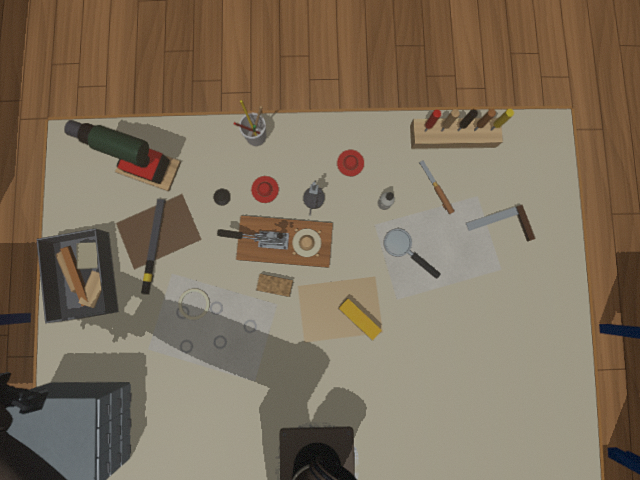

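The top view has the jig at (285,241), with the cream piece at (306,242), the handle grip at (230,234) and the gauge at (314,195). The lens is at (398,241) with its black handle running to (437,275). There are three piece candidates: cream (306,242), red (264,189) and red (350,162). Only the cream one lies in the nest on the board, so that is the piece. Next I'll confirm it in an enlarged crop and measure.

```bash
cat > h.py <<'E'
import cv2,numpy as np
from scipy.spatial.transform import Rotation as R
from bench import eyes,sensors
def cam(n):
    c=eyes.camera_params(n); q=c['attitude']
    return c['camera_matrix'],c['dist'],np.array(c['position']),R.from_quat([q[1],q[2],q[3],q[0]]).as_matrix()
def rays(c,uv):
    K,D,p,M=c
    x=cv2.undistortPoints(np.array(uv,float).reshape(-1,1,2),K,D).reshape(-1,2)
    return np.c_[x[:,0],-x[:,1],-np.ones(len(x))]@M.T   # scaled so optical depth=1
def onz(c,uv,z):
    r=rays(c,uv); return c[2]+r*((z-c[2][2])/r[:,2])[:,None]
def proj(c,P):
    K,D,p,M=c; q=(np.atleast_2d(P)-p)@M*[1,-1,-1]
    return cv2.projectPoints(q,np.zeros(3),np.zeros(3),K,D)[0].reshape(-1,2)
def tri(c1,u1,c2,u2):
    a=rays(c1,[u1])[0];b=rays(c2,[u2])[0]
    t=np.linalg.lstsq(np.c_[a,-b],c2[2]-c1[2],rcond=None)[0]
    A=c1[2]+a*t[0];B=c2[2]+b*t[1]; return (A+B)/2,np.linalg.norm(A-B)
E
python3 - <<'E'
from h import *
p=cv2.imread('pics/top0.png');q=cv2.imread('pics/scene0.png')
a=cv2.resize(p[170:300,205:455],None,fx=3.2,fy=3.2,interpolation=cv2.INTER_CUBIC)
cv2.imwrite('pics/ctop.png',a)
b=cv2.resize(q[170:320,190:420],None,fx=3.4,fy=3.4,interpolation=cv2.INTER_CUBIC)
cv2.imwrite('pics/csc.png',b)
E
```

```text
(no output)
```

View pics/ctop.png

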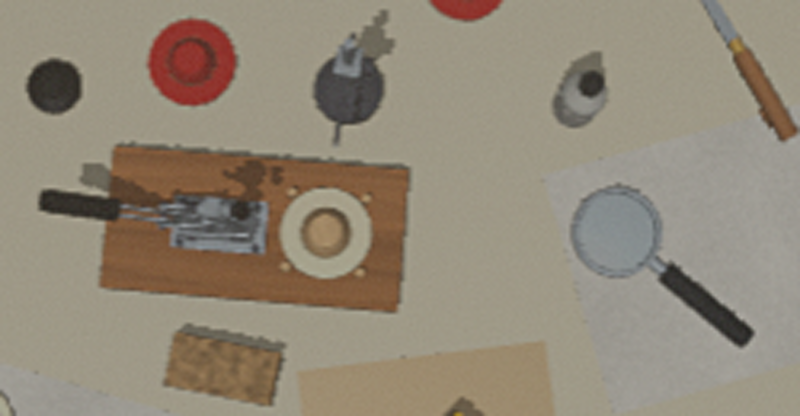

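View pics/csc.png

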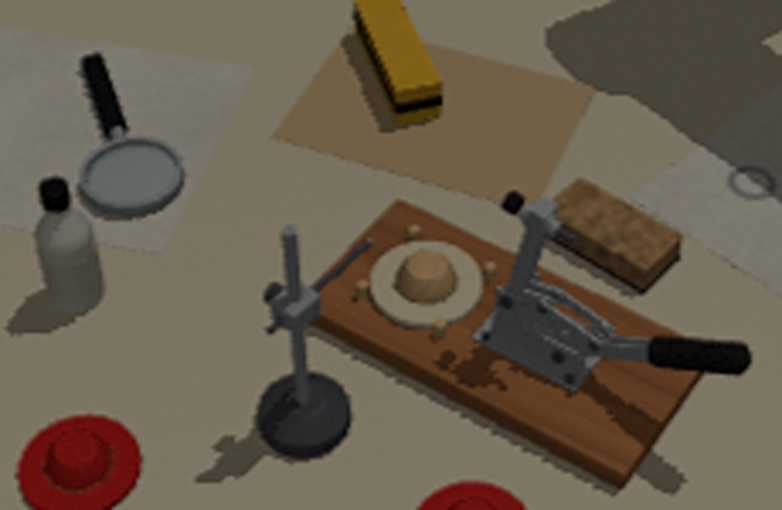

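The crops confirm the cream piece in the dowel nest, at crop pixel (325,232) in the top view. The pointer tip is at top (310,215) and scene (299,241). The lens's black handle runs from (665,272) to (745,335) in the top crop. Now I'll compute positions.

Run:
```python
from h import *
np.set_printoptions(precision=4,suppress=True)
p=cv2.imread('pics/top0.png');q=cv2.imread('pics/scene0.png');T=cam('top');S=cam('scene')
hsv=cv2.cvtColor(p,cv2.COLOR_BGR2HSV)
def big(m,x0,y0,x1,y1):
    z=np.zeros_like(m);z[y0:y1,x0:x1]=m[y0:y1,x0:x1]
    cs=cv2.findContours(z,cv2.RETR_EXTERNAL,cv2.CHAIN_APPROX_NONE)[0]
    return max(cs,key=cv2.contourArea)
wood=((hsv[...,0]<14)&(hsv[...,1]>110)).astype(np.uint8)*255
c=big(wood,228,208,340,272)
w=onz(T,cv2.convexHull(c).reshape(-1,2),.018)
r=cv2.minAreaRect((w[:,:2]*1000).astype(np.float32));print('board',r)
# lens handle & grip: dark
dark=((hsv[...,2]<60)).astype(np.uint8)*255
for n,b,z in(('lenshandle',(400,245,450,285),.014),('grip',(212,222,245,245),.085)):
    c=big(dark,*b); w=onz(T,c.reshape(-1,2),z)
    print(n,cv2.contourArea(c),cv2.minAreaRect((w[:,:2]*1000).astype(np.float32)), c.reshape(-1,2).min(0),c.reshape(-1,2).max(0))
# lens frame: blueish-grey
lab=hsv[232:236,388:408];print('lens hsv',hsv[241,398],hsv[241,420],hsv[241,306],hsv[235,296],hsv[225,300])
m=((hsv[...,0]>85)&(hsv[...,0]<130)&(hsv[...,1]>25)).astype(np.uint8)*255
c=big(m,380,222,416,262);w=onz(T,cv2.convexHull(c).reshape(-1,2),.012)
print('lens',cv2.fitEllipse((w[:,:2]*1000).astype(np.float32)))
# piece
m=((hsv[...,0]>14)&(hsv[...,1]<110)&(hsv[...,2]>120)).astype(np.uint8)*255
c=big(m,291,227,323,258);w=onz(T,cv2.convexHull(c).reshape(-1,2),.024)
print('piece',cv2.fitEllipse((w[:,:2]*1000).astype(np.float32)))
print('tip',tri(T,(310,214.7),S,(298.8,240.6)))
print('grip tri',tri(T,(205+79/3.2,170+205/3.2),S,(190+700/3.4,170+355/3.4)))
```

```text
board ((559.1635131835938, 125.5604248046875), (149.0072479248047, 59.84309768676758), 85.24774169921875)
lenshandle 162.0 ((511.87054443359375, -301.7532958984375), (87.66378021240234, 15.974510192871094), 48.49684143066406) [412 253] [439 277]
grip 111.5 ((597.2823486328125, 208.83543395996094), (60.58320999145508, 15.761273384094238), 82.46343994140625) [218 230] [241 238]
lens hsv [ 90  14 143] [ 23  14 159] [ 17  94 163] [ 23  40 167] [ 13 134 129]Traceback (most recent call last):
  File "<stdin>", line 21, in <module>
  File "<stdin>", line 8, in big
ValueError: max() iterable argument is empty
```

Run:
```python
from h import *
np.set_printoptions(precision=4,suppress=True)
p=cv2.imread('pics/top0.png');T=cam('top');S=cam('scene')
hsv=cv2.cvtColor(p,cv2.COLOR_BGR2HSV)
f=lambda L:np.array(L)/3.2+[205,170]-.35
b=onz(T,f([(117,145),(410,168),(397,311),(100,287)]),.018);print('board',b[:,:2].mean(0),b)
x=(b[1]+b[2]-b[0]-b[3])[:2];x/=np.linalg.norm(x);print('jig x',x,np.arctan2(x[1],x[0]))
C=b[:,:2].mean(0);print('piece by jig',C+.06*x)
for n,(u,v),rad,z in(('piece',(325.5,232.5),46,.024),('lens',(616,231),45,.013),):
    print(n,onz(T,f([(u,v)]),z))
print('boss',onz(T,f([(326,231)]),.040))
print('tip',tri(T,(309.8,214.4),S,(298.6,240.4)))
print('grip tri',tri(T,f([79,205]),S,(190+700/3.4,170+355/3.4)))
print('lens handle ends',onz(T,f([(668,272),(744,336)]),.012))
```

```text
board [0.5846 0.0732] [[ 0.6567  0.1891  0.018 ]
 [ 0.632  -0.0569  0.018 ]
 [ 0.5124 -0.0431  0.018 ]
 [ 0.5372  0.2035  0.018 ]]
jig x [-0.1   -0.995] -1.6709197361225672
piece by jig [0.5786 0.0135]
piece [[0.5784 0.0149 0.024 ]]
lens [[ 0.5759 -0.2286  0.013 ]]
boss [[0.5779 0.0143 0.04  ]]
tip (array([0.637 , 0.0058, 0.1141]), np.float64(0.004037955642898331))
grip tri (array([0.598 , 0.2108, 0.0797]), np.float64(0.0016227934837803487))
lens handle ends [[ 0.5406 -0.271   0.012 ]
 [ 0.4857 -0.3323  0.012 ]]
```

```bash
cat > go.py <<'E'
import sys
from h import *
np.set_printoptions(precision=4,suppress=True)
def rel(P,deg=None):
    s=sensors.get_state();q=s['eef_rot'];M=R.from_quat([q[1],q[2],q[3],q[0]]).as_matrix()
    d=(np.array(P)-s['position'])*1000@M
    y=np.degrees(np.arctan2(M[1,1],M[0,1])); t=0 if deg is None else np.radians((y-deg+180)%360-180)
    return d.round(1),round(t,3)
if __name__=='__main__':
    a=[float(v) for v in sys.argv[1:]]
    print(*rel(a[:3],a[3]))
    s=sensors.get_state();print(s['joint_pos'],s['time'])
E
python3 go.py .598 .2108 .17 -5.74
```

```text
[-472.8 -251.5   60.4] 1.28
[ 1.03    0.2871  1.5781  0.      1.2786 -0.15  ] 0.1
```

```bash
python3 -m creep '[[-1,[-473,-252,60],1.28],[-1,[-473,-252,60],1.28],[-1,[-473,-252,60],1.28],[-1,[-473,-252,60],1.28],[-1,[-473,-252,60],1.28],[-1,[-473,-252,60],1.28],[-1,[-473,-252,60],1.28],[-1,[-473,-252,60],1.28],[-1,[-473,-252,60],1.28],[-1,[-473,-252,60],1.28],[-1,[-473,-252,60],1.28],[-1,[-473,-252,60],1.28],[-1,[-473,-252,60],1.28],[-1,[-473,-252,60],1.28],[-1,[-473,-252,60],1.28]]'
python3 - <<'E'
from h import *
from go import rel
print(rel([.598,.2108,.06],-5.74),sensors.get_state()['joint_pos'])
p,d=eyes.grab_frame('wrist');cv2.imwrite('pics/w1.png',p)
W=cam('wrist');print(proj(W,[[.598,.2108,.087],[.5898,.1247,.033],[.578,.0143,.04]]))
E
```

```text
time: 1.6
position: [0.5976, 0.2122, 0.1714]
eef_rot: [-0.0, 0.741, 0.672, 0.0]
ft_force: [0.0, 0.2, 0.9]
finger_gap: 0.0858
grip_force: 0.0
(array([ -1.4,   0.6, 111.4]), np.float64(0.002)) [0.1814 0.251  1.7329 0.0002 1.1578 0.2794]
[[321.3526 244.5847]
 [321.7034 315.0183]
 [320.7487 415.8476]]
```

View pics/w1.png

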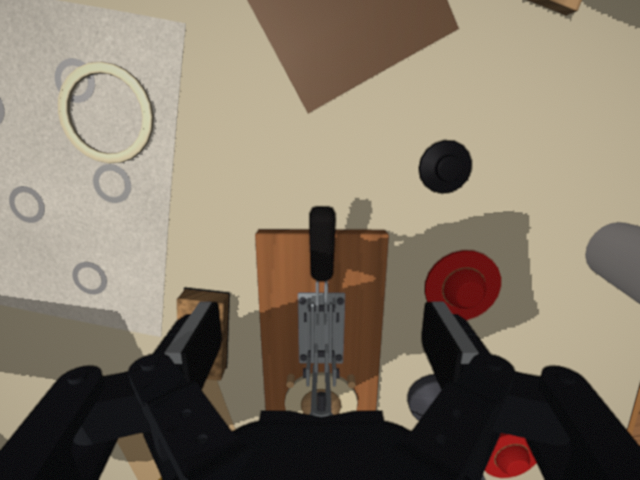

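The wrist view shows the grip at (321,243) against a predicted (321,245), so it's aligned. I'll descend and grip.

```bash
python3 -m creep '[[-1,[-1,0,40],0],[-1,[-1,0,75],0],[-1,[-1,0,95],0],[-1,[-1,0,111],0],[-1,[-1,0,111],0],[0.5,[-1,0,111],0],[1,[-1,0,111],0],[1,[-1,0,111],0],[1,[-1,0,111],0],[1,[-1,0,111],0],[1,[-1,0,111],0],[1,[-1,0,111],0]]'
python3 - <<'E'
from h import *
from go import rel
s=sensors.get_state();print(s['position'])
g=np.array([-np.cos(np.radians(28)),np.sin(np.radians(28))])*98
for th in np.r_[np.arange(0,1.7,.13),1.64,1.68]:
    a=np.radians(152)-th;print(round(th,2),(98*np.array([np.cos(a),np.sin(a)])-g).round(1))
E
```

```text
time: 2.85
position: [0.5978, 0.2101, 0.0615]
eef_rot: [-0.001, 0.742, 0.671, -0.001]
ft_force: [-3.5, -0.8, 4.7]
finger_gap: 0.017
grip_force: 59.6
[0.5978 0.2101 0.0615]
0.0 [ 0. -0.]
0.13 [ 6.7 10.8]
0.26 [14.7 20.7]
0.39 [24.  29.4]
0.52 [34.3 36.9]
0.65 [45.5 43. ]
0.78 [57.4 47.6]
0.91 [69.7 50.5]
1.04 [82.4 51.9]
1.17 [95.1 51.6]
1.3 [107.7  49.7]
1.43 [119.9  46.1]
1.56 [131.6  41. ]
1.69 [142.5  34.4]
1.64 [138.4  37.1]
1.68 [141.7  35. ]
```

```bash
python3 -m creep '[[1,[-3,0,-5],0],[1,[-7,0,-11],0],[1,[-11,0,-16],0],[1,[-15,0,-21],0],[1,[-19,0,-25],0],[1,[-24,0,-29],0],[1,[-29,0,-33],0],[1,[-34,0,-37],0],[1,[-40,0,-40],0],[1,[-45,0,-43],0],[1,[-51,0,-45],0],[1,[-57,0,-48],0],[1,[-63,0,-49],0],[1,[-70,0,-50.5],0],[1,[-76,0,-51.5],0],[1,[-82,0,-52],0]]'
```

```text
time: 4.45
position: [0.5892, 0.1285, 0.1121]
eef_rot: [-0.001, 0.742, 0.671, -0.0]
ft_force: [-2.2, 6.8, -9.7]
finger_gap: 0.0171
grip_force: 60.8
```

```bash
python3 -m creep '[[1,[-6,0,0],0],[1,[-13,0,0],0],[1,[-19,0,1],0],[1,[-25,0,2],0],[1,[-31,0,4],0],[1,[-37,0,6],0],[1,[-43,0,8],0],[1,[-49,0,11],0],[1,[-53,0,13],0],[1,[-56,0,15],0],[1,[-60,0,17],0],[1,[-61,0,18],0],[1,[-61,0,18],0]]'
python3 - <<'E'
from h import *
s=sensors.get_state();p=s['position'];print(p)
C=np.array([.5846,.0732]);x=np.array([-.1,-.995]);X=(p[:2]-C)@x+.0517;Z=p[2]+.0187-.033
print(X,Z,np.hypot(X,Z),np.radians(152)-np.arctan2(Z,X))
a,_=eyes.grab_frame('scene');cv2.imwrite('pics/s2.png',cv2.resize(a[130:330,190:420],None,fx=3,fy=3))
E
```

```text
time: 5.75
position: [0.5829, 0.0678, 0.0967]
eef_rot: [-0.002, 0.741, 0.671, -0.001]
ft_force: [-9.1, 5.4, 1.8]
finger_gap: 0.017
grip_force: 58.4
[0.58294514 0.06782045 0.09673051]
0.0572181367873713 0.08243050506181243 0.10034292871031729 1.688884953489359
```

View pics/s2.png

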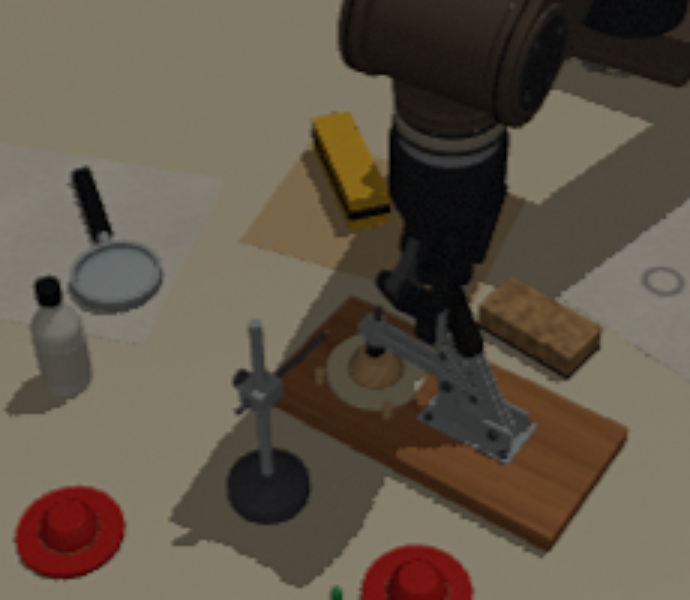

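The clamp arm is level and its foot is on the boss at (377,350). I'll push a few mm more to be sure of the stop, and hold.

```bash
python3 -m creep '[[1,[-2,0,1],0],[1,[-4,0,2],0],[1,[-4,0,2],0],[1,[-4,0,2],0],[1,[-4,0,2],0],[1,[-4,0,2],0],[1,[-4,0,2],0],[1,[-4,0,2],0],[1,[-4,0,2],0],[1,[-4,0,2],0],[1,[-4,0,2],0],[1,[-4,0,2],0],[1,[-4,0,2],0],[1,[-4,0,2],0],[1,[-4,0,2],0],[1,[-4,0,2],0]]'
```

```text
time: 7.4
position: [0.5825, 0.0638, 0.0941]
eef_rot: [-0.001, 0.741, 0.671, -0.001]
ft_force: [-8.1, 5.2, -0.3]
finger_gap: 0.0169
grip_force: 58.5
```

Run:
```python
from h import *
a,_=eyes.grab_frame('scene');w,_=eyes.grab_frame('wrist')
A=cv2.resize(a[205:305,260:380],None,fx=4,fy=4,interpolation=cv2.INTER_CUBIC)
B=cv2.resize(w[200:480,160:480],(457,400));cv2.imwrite('pics/s3.png',np.hstack([A[:400,:340],B]))
```

```text
(no output)
```

View pics/s3.png

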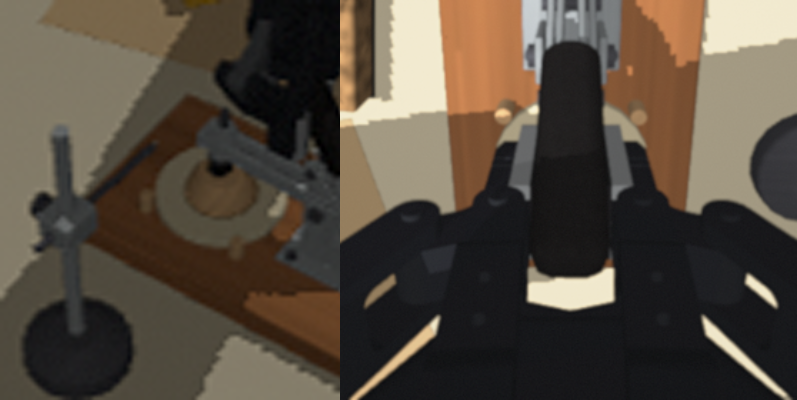

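Run:
```python
from h import *
np.set_printoptions(precision=4,suppress=True)
W=cam('wrist');w,d=eyes.grab_frame('wrist')
v=np.arange(245,380,8);uv=np.c_[np.full(len(v),324),v]
P=W[2]+rays(W,uv)*d[v,324][:,None]
X=(P[:,:2]-[.5846,.0732])@[-.1,-.995]+.0517
print(np.c_[X,P[:,2]-.033])
```

```text
[[0.0311 0.0685]
 [0.0328 0.0731]
 [0.0348 0.0768]
 [0.0368 0.0799]
 [0.0384 0.0839]
 [0.0404 0.0865]
 [0.0418 0.0902]
 [0.0441 0.0919]
 [0.0453 0.0954]
 [0.0464 0.0989]
 [0.0482 0.1011]
 [0.0492 0.1043]
 [0.0506 0.1066]
 [0.0518 0.1093]
 [0.0546 0.1097]
 [0.0554 0.1126]
 [0.0558 0.1158]]
```

Depth puts the handle at 28–30° past upright, which is marginal. I'll push further until the force rises.

```bash
python3 -m creep '[[1,[-2,0,1],0],[1,[-4,0,2],0],[1,[-6,0,4],0],[1,[-8,0,5],0],[1,[-8,0,5],0],[1,[-8,0,5],0]]'
python3 - <<'E'
from h import *
W=cam('wrist');w,d=eyes.grab_frame('wrist')
v=np.arange(235,390,3);uv=np.c_[np.full(len(v),324),v]
P=W[2]+rays(W,uv)*d[v,324][:,None]
X=(P[:,:2]-[.5846,.0732])@[-.1,-.995]+.0517;Z=P[:,2]-.033
vx,vz,x0,z0=cv2.fitLine(np.c_[X,Z].astype(np.float32),cv2.DIST_HUBER,0,.001,.001).ravel()
print('past upright',np.degrees(np.arctan2(vx,vz)),'offset',abs(x0*vz-z0*vx))
cv2.imwrite('pics/w4.png',w)
E
```

```text
time: 8.15
position: [0.582, 0.0585, 0.0905]
eef_rot: [-0.003, 0.741, 0.671, 0.0]
ft_force: [-9.4, 13.3, 4.0]
finger_gap: 0.017
grip_force: 58.7
past upright 32.371853 offset 0.006733209
```

It now reads 32° past upright, against the stop with about 14 N. I'll hold for 1.2 s.

```bash
python3 -m creep '[[1,[-1,0,1],0],[1,[-1,0,1],0],[1,[-1,0,1],0],[1,[-1,0,1],0],[1,[-1,0,1],0],[1,[-1,0,1],0],[1,[-1,0,1],0],[1,[-1,0,1],0],[1,[-1,0,1],0],[1,[-1,0,1],0],[1,[-1,0,1],0],[1,[-1,0,1],0],[1,[-1,0,1],0],[1,[-1,0,1],0]]'
```

```text
time: 9.6
position: [0.582, 0.0585, 0.0904]
eef_rot: [-0.004, 0.741, 0.671, 0.001]
ft_force: [-11.0, 15.8, 7.4]
finger_gap: 0.017
grip_force: 58.9
```

```bash
python3 -m creep '[[1,[5,0,-3],0],[1,[10,0,-6],0],[1,[14,0,-8],0],[1,[18,0,-11],0],[1,[22,0,-13],0],[1,[28,0,-16],0],[1,[34,0,-19],0],[1,[40,0,-21],0],[1,[46,0,-23],0],[1,[52,0,-25],0],[1,[58,0,-26],0],[1,[64,0,-26.5],0],[1,[70,0,-26.5],0],[1,[76,0,-26],0],[1,[82,0,-25],0],[1,[88,0,-24],0],[1,[94,0,-22],0],[1,[100,0,-20],0]]'
```

```text
time: 11.4
position: [0.5918, 0.1512, 0.1103]
eef_rot: [0.001, 0.74, 0.672, -0.005]
ft_force: [-12.1, -2.5, 7.8]
finger_gap: 0.0166
grip_force: 65.2
```

```bash
python3 -m creep '[[1,[5,0,2],0],[1,[11,0,5],0],[1,[17,0,9],0],[1,[22,0,13],0],[1,[27,0,17],0],[1,[32,0,21],0],[1,[37,0,26],0],[1,[41,0,30],0],[1,[45,0,35],0],[1,[49,0,40],0],[1,[53,0,45],0],[1,[56,0,49],0],[1,[58,0,52],0],[1,[58,0,52],0],[1,[58,0,52],0]]'
python3 - <<'E'
from h import *
w,d=eyes.grab_frame('wrist');W=cam('wrist')
v=np.arange(235,390,3);uv=np.c_[np.full(len(v),324),v]
P=W[2]+rays(W,uv)*d[v,324][:,None]
X=(P[:,:2]-[.5846,.0732])@[-.1,-.995]+.0517;Z=P[:,2]-.033
print(np.c_[X,Z][::5].round(4))
E
```

```text
time: 12.9
position: [0.5979, 0.2086, 0.0635]
eef_rot: [0.001, 0.741, 0.672, -0.006]
ft_force: [-23.5, -9.9, 31.0]
finger_gap: 0.0168
grip_force: 62.5
[[-0.0956 -0.0339]
 [-0.0857 -0.0338]
 [-0.1144  0.0578]
 [-0.1111  0.0632]
 [-0.1068  0.0659]
 [-0.0994  0.0631]
 [-0.0902  0.0584]
 [-0.0791  0.0519]
 [-0.0679  0.0468]
 [-0.0536  0.0389]
 [ 0.0006 -0.0125]]
```

The handle slope is 27.4° and it reads 31 N against the back stop, so the handle is fully back. I'll ease off, release and rise.

```bash
python3 -m creep '[[1,[0,0,-3],0],[1,[-2,0,-6],0],[-1,[-2,0,-6],0],[-1,[-2,0,-6],0],[-1,[-2,0,-6],0],[-1,[-2,0,-6],0],[-1,[-2,0,-6],0],[-1,[-2,0,-6],0],[-1,[-2,0,-40],0],[-1,[-2,0,-80],0],[-1,[-2,0,-120],0],[-1,[-2,0,-130],0],[-1,[-2,0,-130],0]]'
python3 - <<'E'
from h import *
from go import rel
np.set_printoptions(precision=4,suppress=True)
print(rel([.5298,-.2813,.16],-41.2))
T=cam('top');p,d=eyes.grab_frame('top');w,_=eyes.grab_frame('wrist')
hsv=cv2.cvtColor(p,cv2.COLOR_BGR2HSV)
p0=cv2.imread('pics/top0.png')
def m(i,b):
    h=cv2.cvtColor(i,cv2.COLOR_BGR2HSV);z=(h[...,2]<60).astype(np.uint8)[b[1]:b[3],b[0]:b[2]];mm=cv2.moments(z,True);return mm['m00'],mm['m10']/mm['m00']+b[0],mm['m01']/mm['m00']+b[1]
for i in(p0,p):print('lens handle',m(i,(405,248,445,282)))
cv2.imwrite('pics/w5.png',w)
W=cam('wrist');print(proj(W,[[.598,.2108,.087],[.578,.0143,.04]]))
hw=cv2.cvtColor(w,cv2.COLOR_BGR2HSV);z=(hw[150:300,270:370,2]<45).astype(np.uint8);c=max(cv2.findContours(z,0,2)[0],key=cv2.contourArea)
print(cv2.boundingRect(c))
E
```

```text
time: 14.25
position: [0.5997, 0.2102, 0.1871]
eef_rot: [0.001, 0.741, 0.671, 0.002]
ft_force: [0.4, -0.6, -0.3]
finger_gap: 0.0856
grip_force: 0.0
(array([-496.1,  -20.8,   26.3]), np.float64(0.619))
lens handle (191.0, 425.5130890052356, 265.15706806282725)
lens handle (131.0, 426.90076335877865, 266.0229007633588)
[[321.6026 236.0882]
 [321.424  405.3579]]
(38, 50, 25, 71)
```

The handle is still fully back, seen at the predicted wrist pixel (y≈235). Next I'll move over the lens's grip point.

```bash
python3 -m creep '[[-1,[-496,-21,0],0.62],[-1,[-496,-21,0],0.62],[-1,[-496,-21,0],0.62],[-1,[-496,-21,0],0.62],[-1,[-496,-21,0],0.62],[-1,[-496,-21,0],0.62],[-1,[-496,-21,0],0.62],[-1,[-496,-21,0],0.62],[-1,[-496,-21,0],0.62],[-1,[-496,-21,0],0.62],[-1,[-496,-21,0],0.62],[-1,[-496,-21,0],0.62],[-1,[-496,-21,0],0.62]]'
python3 - <<'E'
from h import *
from go import rel
np.set_printoptions(precision=4,suppress=True)
W=cam('wrist');w,d=eyes.grab_frame('wrist')
print(rel([.5298,-.2813,.1],-41.2))
pts=proj(W,[[.5298,-.2813,.014],[.5759,-.2286,.013]]);print(pts)
h=cv2.cvtColor(w,cv2.COLOR_BGR2HSV);z=(h[...,2]<50).astype(np.uint8)
z[330:]=0;n,l,st,ce=cv2.connectedComponentsWithStats(z)
for i in range(1,n):
    if st[i,4]>300:
        c=np.argwhere(l==i)[:,::-1].astype(np.float32);r=cv2.minAreaRect(c);q=onz(W,[r[0]],.014);print(st[i],r,q)
cv2.imwrite('pics/w6.png',w)
E
```

```text
time: 15.65
position: [0.5273, -0.28, 0.1822]
eef_rot: [-0.002, 0.911, 0.413, -0.001]
ft_force: [0.6, 0.2, 0.1]
finger_gap: 0.0856
grip_force: 0.0
(array([ 0.3,  2.9, 82.8]), np.float64(0.001))
[[323.7473 212.7748]
 [323.83   133.0779]]
[  87  128   24  131 1000] ((98.27692413330078, 192.7153778076172), (131.22874450683594, 8.310327529907227), 82.87498474121094) [[ 0.3867 -0.1303  0.014 ]]
[ 316  194   18   91 1530] ((324.5, 239.0), (90.0, 17.0), 90.0) [[ 0.5138 -0.3007  0.014 ]]
[194 303  26  27 452] ((206.5, 316.0), (26.0, 25.0), 90.0) [[ 0.3694 -0.284   0.014 ]]
[423 303  26  27 458] ((435.5, 316.0), (25.0, 26.0), 0.0) [[ 0.5445 -0.4365  0.014 ]]
```

View pics/w6.png

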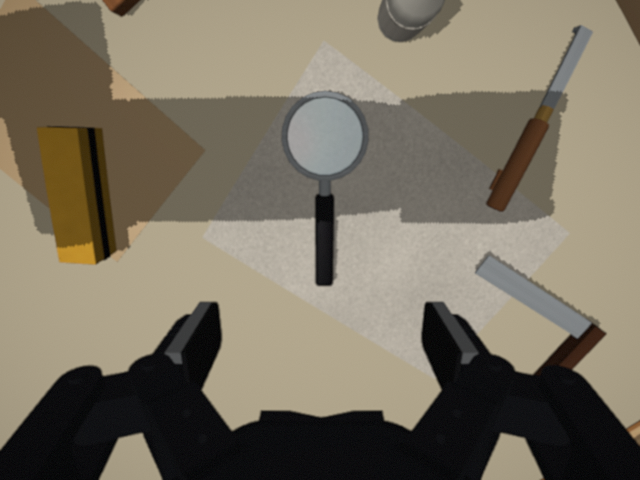

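The lens lies at (325,136) with its handle centred at (324,239) and vertical in the view, within 3 mm of the prediction. I'll descend and grip.

```bash
python3 -m creep '[[-1,[0,3,45],0],[-1,[0,3,90],0],[-1,[0,3,130],0],[-1,[0,3,155],0],[-1,[0,3,168],0],[-1,[0,3,176],0],[-1,[0,3,178],0],[-1,[0,3,178],0]]'
```

```text
time: 16.5
position: [0.5311, -0.2838, 0.0076]
eef_rot: [0.001, 0.911, 0.413, 0.001]
ft_force: [-0.7, -0.1, 0.2]
finger_gap: 0.0854
grip_force: 0.0
```

```bash
python3 -m creep '[[0,[0,0,0],0],[0.5,[0,0,0],0],[0.6,[0,0,0],0],[1,[0,0,0],0],[1,[0,0,0],0],[1,[0,0,0],0],[1,[0,0,0],0],[1,[0,0,0],0],[1,[0,0,0],0]]'
```

```text
time: 17.4
position: [0.5304, -0.2837, 0.0068]
eef_rot: [0.0, 0.911, 0.413, 0.0]
ft_force: [-0.5, 0.3, 5.1]
finger_gap: 0.0156
grip_force: 61.0
```

```bash
python3 -m creep '[[1,[0,0,-5],0],[1,[0,0,-15],0],[1,[0,0,-30],0],[1,[0,0,-50],0],[1,[0,0,-70],0],[1,[0,0,-80],0],[1,[0,0,-80],0],[1,[0,0,-80],0]]'
python3 - <<'E'
from h import *
np.set_printoptions(precision=4,suppress=True)
w,d=eyes.grab_frame('wrist');W=cam('wrist');s=sensors.get_state();print(s['position'])
cv2.imwrite('pics/w7.png',w)
# depth: print frame points along column
u=324
for v in range(40,330,12): 
    if d[v,u]>0: print(v,W[2]+rays(W,[(u,v)])[0]*d[v,u],w[v,u])
E
```

```text
time: 18.2
position: [0.5299, -0.2833, 0.0862]
eef_rot: [-0.0, 0.911, 0.413, -0.0]
ft_force: [0.4, 0.2, -1.1]
finger_gap: 0.0159
grip_force: 60.3
[ 0.5296 -0.283   0.0854]
40 [ 0.6145 -0.1903  0.0003] [189 203 211]
52 [ 0.5988 -0.2075  0.0923] [157 154 150]
64 [ 0.5969 -0.2097  0.0858] [210 213 206]
76 [ 0.5941 -0.2129  0.0863] [213 217 209]
88 [ 0.5913 -0.2161  0.0864] [184 184 175]
100 [ 0.5885 -0.2194  0.0879] [185 185 177]
112 [ 0.5856 -0.2226  0.0873] [184 184 176]
124 [ 0.5828 -0.2259  0.0876] [184 184 177]
136 [ 0.5798 -0.2293  0.0872] [184 186 177]
148 [ 0.5768 -0.2327  0.0868] [184 185 176]
160 [ 0.5737 -0.2363  0.0864] [185 186 177]
172 [ 0.5707 -0.2397  0.0878] [184 185 177]
184 [ 0.5673 -0.2436  0.0857] [182 183 174]
196 [ 0.5643 -0.2471  0.0871] [182 182 173]
208 [ 0.561  -0.2509  0.087 ] [182 181 173]
220 [ 0.5575 -0.2548  0.0864] [178 177 168]
232 [ 0.5546 -0.2582  0.0891] [79 77 76]
244 [ 0.5515 -0.2617  0.0907] [99 98 96]
256 [ 0.5481 -0.2656  0.091 ] [98 96 94]
268 [ 0.5444 -0.2698  0.0906] [99 98 95]
280 [ 0.541  -0.2737  0.0917] [17 16 17]
292 [ 0.5375 -0.2777  0.0922] [14 14 13]
304 [ 0.5338 -0.2819  0.0926] [13 11 13]
316 [ 0.5299 -0.2863  0.0927] [11 10 12]
328 [ 0.5261 -0.2908  0.093 ] [14 11 11]
```

View pics/w7.png

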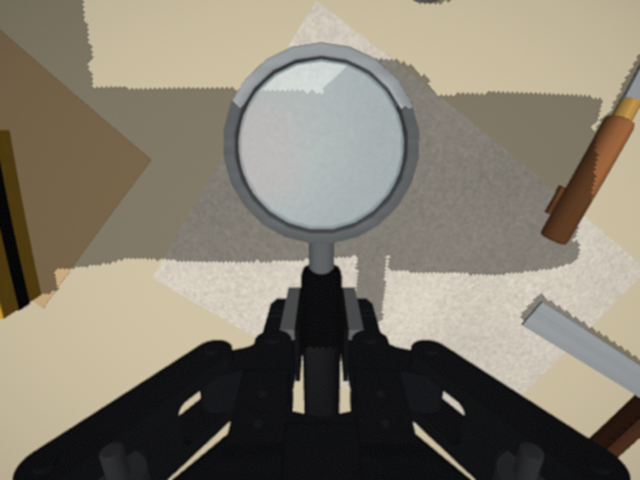

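The lens is held in line and close to level, at (321,142) in the view. Now I'll refine the pointer height and the lens centre.

Run:
```python
from h import *
np.set_printoptions(precision=4,suppress=True)
for n,bx in(('scene',(282,236,304,256)),('top',(304,205,315,220))):
    c=cam(n);d=np.load(f'pics/{n}0.npy');im=cv2.imread(f'pics/{n}0.png')
    v,u=np.mgrid[bx[1]:bx[3],bx[0]:bx[2]];v=v.ravel();u=u.ravel()
    P=c[2]+rays(c,np.c_[u,v])*d[v,u][:,None]
    k=(P[:,2]>.08)&(P[:,2]<.2)
    print(n);print(np.c_[u,v,P][k][np.argsort(P[k][:,0])][:14])
    print('z of pointer pts: median',np.median(P[k&(P[:,0]<.68)][:,2]))
w=cv2.imread('pics/w7.png');W=cam('wrist')
uv=[(321.5,43),(321.5,242),(224.5,140),(419.5,140)]
q=onz(W,uv,.0905);print(q,q[:2].mean(0),q[2:].mean(0),sensors.get_state()['position'])
```

```text
scene
[[298.     240.       0.6358   0.0059   0.1141]
 [297.     241.       0.6379   0.0047   0.1124]
 [296.     241.       0.6393   0.0032   0.113 ]
 [297.     242.       0.6403   0.0061   0.1123]
 [296.     242.       0.642    0.0047   0.1131]
 [295.     242.       0.6441   0.0036   0.1146]
 [296.     243.       0.646    0.007    0.115 ]
 [294.     243.       0.6472   0.0029   0.1141]
 [295.     244.       0.6473   0.0054   0.1125]
 [295.     243.       0.6474   0.0055   0.1156]
 [294.     244.       0.648    0.0033   0.1121]
 [293.     244.       0.6499   0.0021   0.1133]
 [294.     245.       0.6502   0.0046   0.1118]
 [293.     245.       0.6517   0.0031   0.1125]]
z of pointer pts: median 0.11309228078480271
top
[[310.     215.       0.6371   0.0035   0.1103]
 [310.     214.       0.6395   0.0035   0.111 ]
 [310.     213.       0.6414   0.0034   0.1144]
 [311.     213.       0.6421   0.0009   0.1104]
 [311.     212.       0.6433   0.0009   0.1178]
 [310.     212.       0.6445   0.0034   0.1113]
 [311.     211.       0.6464   0.0008   0.1143]
 [310.     211.       0.6475   0.0033   0.1088]
 [311.     210.       0.649    0.0008   0.1138]
 [310.     210.       0.6491   0.0032   0.1137]
 [311.     209.       0.6519   0.0007   0.1118]
 [310.     209.       0.652    0.0032   0.1114]
 [311.     208.       0.6544   0.0007   0.1121]
 [311.     207.       0.6563   0.0006   0.1156]]
z of pointer pts: median 0.11206282726919836
[[ 0.6003 -0.2044  0.0905]
 [ 0.5512 -0.2604  0.0905]
 [ 0.5505 -0.2052  0.0905]
 [ 0.6063 -0.2542  0.0905]] [ 0.5758 -0.2324  0.0905] [ 0.5784 -0.2297  0.0905] [ 0.5296 -0.283   0.0854]
```

```bash
python3 -m creep '[[1,[0,0,-15],0],[1,[0,0,-27],0],[1,[8,-7,-27],0],[1,[24,-21,-27],0],[1,[42,-37,-27],0],[1,[60,-52,-27],0],[1,[78,-68,-27],0],[1,[96,-83,-27],0],[1,[114,-99,-27],0],[1,[132,-115,-27],0],[1,[150,-130,-27],0],[1,[164,-143,-27],0],[1,[174,-151,-27],0],[1,[181,-157,-27],0],[1,[185,-161,-27],0],[1,[185,-161,-27],0],[1,[185,-161,-27],0]]'
python3 - <<'E'
from h import *
np.set_printoptions(precision=4,suppress=True)
w,d=eyes.grab_frame('wrist');W=cam('wrist');cv2.imwrite('pics/w8.png',w)
a,ds=eyes.grab_frame('scene');t,dt=eyes.grab_frame('top')
cv2.imwrite('pics/e.png',np.hstack([cv2.resize(w,(400,300)),cv2.resize(a[150:300,230:430],(400,300)) ]))
s=sensors.get_state();print(s['time'],s['position'],s['grip_force'])
# lens frame in wrist depth: points at lens height
v,u=np.mgrid[20:275:2,200:440:2];v=v.ravel();u=u.ravel();P=W[2]+rays(W,np.c_[u,v])*d[v,u][:,None]
k=(P[:,2]>.095)&(P[:,2]<.13)&(abs(u-321)<110)&(v<245);Q=P[k]
A=np.c_[Q[:,:2]-Q[:,:2].mean(0),np.ones(len(Q))];c=np.linalg.lstsq(A,Q[:,2],rcond=None)[0]
print('plane tilt deg',np.degrees(np.arctan(np.hypot(*c[:2]))),'mean z',c[2],'centre(hull)',cv2.minEnclosingCircle((Q[:,:2]*1000).astype(np.float32)))
print('boss seen px pred',proj(W,[[.578,.0143,.04]]))
# fixed cameras: lens points
for n,dd,b in(('top',dt,(280,200,335,262)),('scene',ds,(270,195,350,290))):
    C=cam(n);v,u=np.mgrid[b[1]:b[3],b[0]:b[2]];v=v.ravel();u=u.ravel();P=C[2]+rays(C,np.c_[u,v])*dd[v,u][:,None]
    k=(P[:,2]>.104)&(P[:,2]<.125)&(np.hypot(P[:,0]-.578,P[:,1]-.0143)<.042);Q=P[k];print(n,len(Q),np.median(Q[:,2]),cv2.minEnclosingCircle((Q[:,:2]*1000).astype(np.float32)))
E
```

```text
time: 19.95
position: [0.5312, -0.0386, 0.1133]
eef_rot: [0.0, 0.911, 0.413, -0.0]
ft_force: [0.8, -0.9, -1.4]
finger_gap: 0.0156
grip_force: 60.3
20.1 [ 0.5312 -0.0389  0.1133] 60.3410267829895
plane tilt deg 0.0020898375539745743 mean z 0.11567584627242218 centre(hull) ((576.9089965820312, 10.745827674865723), 38.898590087890625)
boss seen px pred [[319.3503 136.7807]]
top 254 0.11713166996168112 ((578.1087036132812, 16.08871078491211), 36.06427764892578)
scene 806 0.11715735066442529 ((579.2799072265625, 11.376912117004395), 40.212120056152344)
```

View pics/e.png

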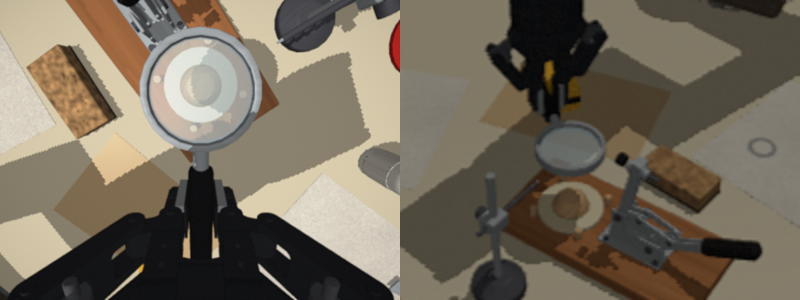

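Left crop (wrist): the boss at (202,86) sits centred in the lens at (201,89). Right crop (scene): the lens is clear of the pointer and the clamp, and the handle is back. The plate is level, about 1–2 mm high and within 4 mm of the middle. I'll lower it 2 mm, shift it 1.5 mm, settle and hand in.

```bash
python3 -m creep '[[1,[1,-1,1],0],[1,[1,-1,2],0],[1,[1,-1,2],0],[1,[1,-1,2],0],[1,[1,-1,2],0],[1,[1,-1,2],0],[1,[1,-1,2],0]]' && python3 -c "
from bench import ticket
print(ticket.sign_off())"
```

```text
time: 20.8
position: [0.5311, -0.0368, 0.1114]
eef_rot: [0.0, 0.911, 0.413, 0.0]
ft_force: [-0.7, 0.2, -0.9]
finger_gap: 0.0158
grip_force: 60.3
the job is handed in; nothing more can be done
None
```

I locked the clamp on the piece for over a second and swung its handle fully back. I handed the job in at about 21 s with the lens held level over the middle of the piece at the pointer's height; no verdict came back.

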